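Turn the belt pulley once round under the dial gauge

TASK

The belt pulley on the upright spindle is being checked for run-out with a dial gauge. Push it round by hand, anticlockwise as seen from above: bring the red paint line up to the gauge's tip, then carry on slowly (about ten seconds) through one whole turn until the red line stands at the tip again, and leave it there. Do not touch the gauge, and leave the screwdriver, the bearing and the bearing cap where they lie.

Things in the scene. Friction and masses are not known exactly. Their poses are not given: they have to be found in the camera images.
- pulley (a joint): Turn of the pulley about its upright axis, rad, growing anticlockwise seen from above, not wrapped: 0 when the red line first stands at the gauge's tip, 6.283 when it stands there again a whole turn later. Starts between -1.3 and -0.4. No stops. The bearing drags (about 0.2 N m): the pulley moves only while pushed and stays where it is left.
- pulley_centre (a point): On the pulley's upright axis at the height of the spoke tops (z about 0.165). Level light-grey V-belt pulley, 200 mm across. Rim 16 mm thick (inner radius 84 mm), from 30 mm below this point to 6 mm above. Hub radius 24 mm, up to 8 mm above; nut on it up to 25 mm above. Four straight grey spokes, 14 mm wide, 12 mm thick, 90 degrees apart, leave four open windows (radius 24 to 84 mm).
- pulley_mark (a point): Outer end of the red paint line, on the rim's outer face, 100 mm from the axis, at the height of the spoke tops. The line, 8 mm wide, runs along the top of one spoke from the hub and over the rim; it turns with the pulley. The other three spokes lie at 90, 180 and 270 degrees from it. Pushing a spoke's side 55 mm from the axis takes about 4 N.
- spindle: Fixed blue upright spindle that carries the pulley; origin under its centre on the plate (top at z = 0.05), below the pulley's axis; its +x axis points to the gauge. Foot 124 mm across, 18 mm tall; bearing housing 78 mm across, 72 mm tall; the pulley's underside is 85 mm and its spokes' underside 103 mm above the plate, so the windows are clear below the spokes.
- gauge_tip (a point): Ball tip of the dial gauge, touching the outside of the rim, 100 mm from the pulley's axis, at the height of the spoke tops. It does not move during a run.
- gauge: Dial gauge on a short black magnetic stand, fixed to the plate; origin under the middle of the stand's base (58 x 50 mm, 55 mm tall), 200 mm from the pulley's axis; its own -x axis points to that axis. The round white dial (57 mm across) faces up between stand and rim; dial and post top are 128 mm above the plate, 13 mm above the spoke tops. Not to be touched.
- screwdriver: Loose yellow-handled screwdriver, 190 mm long, 26 mm thick, lying on the plate; origin under its middle, its own +x axis towards the blade. A bystander.
- bearing: Loose steel ball bearing, 52 mm across, 15 mm tall, lying flat on the plate; origin under its centre. A bystander.
- cap: Loose aluminium bearing cap, 64 mm across, 24 mm tall, lying on the plate; origin under its centre. A bystander. (The plate is a dark iron surface plate, 590 x 860 mm, its top at z = 0.05.)

How it is judged (in metres and radians):
On the way, in this order (a step that is already met when the one before it is completed fails the run):
1. the red line has come up to the gauge's tip for the first time (value of joint pulley above -0.12 rad), for 0.1 s.
2. the pulley has gone half a turn past it (value of joint pulley above 3.14 rad), for 0.1 s.
At the end, for the whole second after the job is handed in: the pulley is at rest one whole turn on, with the red line at the gauge's tip again to within 0.12 rad (12 mm at the rim) (value of joint pulley between 6.16318 and 6.40318 rad and velocity of joint pulley between -0.05 and 0.05 rad/s); the robot touches nothing.
It fails at once if the dial gauge or its stand is touched (contact force between gauge and anything else above 1 N).
It fails at once if the pulley is spun instead of turned slowly (faster than 2.5 rad/s) (velocity of joint pulley above 2.5 rad/s).
It fails at once if the screwdriver is shifted by more than 20 mm (distance of screwdriver from where it was at the start of the episode above 0.02 m).
It fails at once if the bearing is shifted by more than 20 mm (distance of bearing from where it was at the start of the episode above 0.02 m).
It fails at once if the bearing cap is shifted by more than 20 mm (distance of cap from where it was at the start of the episode above 0.02 m).
It also fails if it takes over 61 s, if anything falls off the work surface, if the arm or the gripper's body presses on something with over 40 N, if the wrist force passes 120 N, or if a joint passes its speed limit or range.

ROBOT

A 6-joint arm with a two-finger parallel gripper is mounted at the origin on the work surface. World frame = base frame: x ahead of the robot, y to its left, z up, the work surface at z = 0. Lengths are in mm, angles in degrees, forces in N, time in s.
With the tool pointing down it reaches from about 350 to 850 mm from the base axis. Payload 8.1 kg.
Tool frame: the origin (TCP) lies midway between the tips of the shut fingers; the grasp point (between the pads) lies 19 mm behind it (r.pinch_z is the distance from the TCP to the grasp point, in mm); z points along the fingers, y is the line along which they close (so a half turn about z gives the same grasp; the last joint's range is limited). The gripper opens to 85 mm and grips with 20 to 120 N. Pads are 22 mm wide; open, the fingers measure 114 mm over their backs; the gripper's body (76 mm by 85 mm) begins 54 mm behind the grasp point. The pads swing forward as they close: fully open they stand 13 mm farther back than shut.
Start: joints at [59.565, 7.471, 85.268, -0, 87.261, -4.893], TCP at [258.688, 541.374, 207.692] pointing down, gripper open.
Joint ranges: [-169.43, 169.43], [-51.17, 129.36], [1.28, 143.12], [-76.62, 256.62], [0, 156.53], [-152.29, 152.29]. Speed limits (degrees/s): [136.94, 136.94, 159.86, 180, 180, 180].

INTERFACE

Orientations are given as [roll, pitch, yaw] about the fixed x, y, z axes, in that order (R = Rz(yaw) Ry(pitch) Rx(roll)).
In Python, from bench import r gives the robot as it stands.
- The arm moves only by the shell command python3 -m jog 'ROWS' [OPENING] [FORCE]. ROWS is JSON, one flat list of numbers, 6 for each row, row after row: the shift along the tool's x, y, z in m, then the turn, a rotation vector about the tool's x, y, z in rad. A call has 1 to 8 rows; each row is the pose to reach, as a shift and turn from the pose commanded when the call began, along the tool's axes at that moment; what a row does not reach only later rows make up. A row lasts 1/8 s, in which the tool goes at most 62.5 mm and 10.7 degrees, less where a joint would pass 70% of its speed; a pose out of reach is approached as far as the arm can. A call with a gripper value outside its range is refused whole. OPENING is the opening, from -1 (shut) to 1 (fully open), set as the call begins (- or left out, the last holds). The fingers move at their own pace and stop on an object; FORCE is the grip in N (left out, the last holds). Time passes only in rows, so rows that repeat a pose let the fingers close. It gives the time, the measured TCP pose, the force, the opening and the grip force at its end, in the units of the state.
- r.sense(): the state, without advancing time (a new reading comes with each control period).
- r.snapshot(name): name is "side" or "top" or "wrist"; returns a dict with "pixels" (420x560x3 uint8, red, green, blue), "range_z" (420x560 float32, mm along the optical axis (not along the pixel's ray), 0 where there is no reading), "K" (3x3 intrinsics, pixels), "rvec" (rotation vector, rad) and "tvec" (3), from world to camera coordinates, as OpenCV has them. Camera axes: x right, y down, z forward; pixel columns grow to the right and rows downward; lengths in mm; the calibration is good to about 2 mm. A picture is of the moment at which its call begins.
- r.hand_in(): hands the job in; it is judged then, once.
Trained networks look in a picture, given as the dict that the camera call returned (one of the last four; its "shot" number tells which), for a name from the list of things; names that differ only in an ending like _2 or _b are one class to them, and where a whole thing is asked for, a point or a joint stands for the part that bears it (a point fixed in the world has none). Each returns a list of dicts, best first, with "score" (0 to 1); they miss things now and then, are a little off and sometimes report something else, mostly with a low value. They report only what shows in the picture. A call takes as long as a camera call.
- r.look_for(picture, target): "bbox" ([left, top, right, bottom] in pixels, round what is visible of it).
- r.outline_of(picture, target): "region" (420x560 bool, what is visible of it) and "bbox" ([left, top, right, bottom] in pixels, round what is visible of it).
The state is a dict: "time": time; "joint_pos": joint angles; "qd": joint speeds; "joint_efforts": joint torques, N m; "tool_pos": TCP position; "tcp_rot": TCP orientation; "ft_force": force on the tool from outside, world axes, zero at the start; "wrist_torque": the same for the moment, N m; "finger_gap": finger opening in mm; "grip_force": force on a finger pad.
Only numpy, scipy, OpenCV 4.12 (cv2) and the standard library are available. Lean on these libraries where they do the work, as an engineer would, in place of code of your own. Each camera call takes 0.05 s, during which the arm holds its last target. There are 200 camera calls.

## Working session

There is one attempt and no reset: what is moved stays moved. The work goes in short steps, Python scripts to look and compute and a shell command to move; the robot and the scene stay as the last step left them, time stands still between calls to the robot, and variables do not carry over. Pictures are saved under pics/ and viewed, at most 10 in all, crops included, and the job is handed in when it is done.

```bash
ls; mkdir -p pics
cat > h.py <<'E'
import numpy as np, cv2
from bench import r
def world(p,mask=None):
    z=p["range_z"]; K=np.array(p["K"]); R=cv2.Rodrigues(np.array(p["rvec"],float))[0]; t=np.array(p["tvec"],float).ravel()
    v,u=np.mgrid[0:z.shape[0],0:z.shape[1]]
    c=np.stack([(u-K[0,2])/K[0,0]*z,(v-K[1,2])/K[1,1]*z,z],-1)
    return (c-t)@R
def save(p,n): cv2.imwrite("pics/"+n+".png",p["pixels"][:,:,::-1])
E
python3 - <<'E'
from h import *
print(r.sense())
for n in("top","side"):
    p=r.snapshot(n); save(p,n+"0"); W=world(p)
    for t in("pulley","gauge","gauge_tip","pulley_mark","screwdriver","bearing","cap","spindle"):
        for d in r.outline_of(p,t)[:1]:
            m=d["region"]&(p["range_z"]>0)
            if m.sum(): print(n,t,round(d["score"],2),np.round(d["bbox"]),np.round(np.median(W[m],0)),np.round(W[m].min(0)),np.round(W[m].max(0)))
E
```

```text
pics
{'time': 0.0, 'joint_pos': array([ 5.95652249e+01,  7.51698737e+00,  8.53303728e+01, -9.82914789e-04,
        8.72603635e+01, -4.89292447e+00]), 'qd': array([-0.00378675,  0.09031145, -0.05184984, -0.01641351, -0.02516818,
        0.01649069]), 'joint_efforts': array([-6.57387100e-04, -5.69427252e+01, -5.00532532e+01, -3.20210884e-04,
        1.56110642e-02, -1.80632946e-05]), 'tool_pos': array([258.38291571, 540.85256536, 206.61439239]), 'tcp_rot': array([-1.79892585e+02, -8.21004177e-03,  1.54458190e+02]), 'ft_force': array([ 0.00057924, -0.02232308,  0.38868538]), 'wrist_torque': array([-0.00012896,  0.04300694,  0.01317236]), 'grip_force': 0.0, 'finger_gap': 85.4976399349956}
top pulley 0.72 [224. 182. 318. 273.] [567.  63. 170.] [462. -48.  44.] [688. 179. 196.]
top gauge 0.72 [186. 239. 210. 262.] [510. 245.  65.] [488. 222.  47.] [534. 272.  71.]
top gauge_tip 0.85 [272. 137. 292. 181.] [732.  51. 176.] [674.  22.  47.] [815.  84. 182.]
top pulley_mark 0.72 [227. 183. 319. 275.] [565.  65. 170.] [462. -35.  47.] [678. 163. 196.]
top screwdriver 0.79 [339. 203. 364. 282.] 
[... 358 characters left out ...]
0.] [565.  41. 164.] [466. -39.  49.] [663. 393. 193.]
side gauge 0.8 [311. 198. 370. 256.] [750.  34. 106.] [665.  16.  47.] [817. 320. 181.]
side gauge_tip 0.74 [314. 195. 370. 253.] [751.  32. 106.] [668.  16.  49.] [829. 276. 181.]
side pulley_mark 0.76 [220. 184. 311. 245.] [563.  42. 163.] [445. -39.  47.] [667. 409. 193.]
side screwdriver 0.76 [216. 285. 311. 306.] [ 520. -129.   68.] [ 459. -156.   48.] [642. -77.  79.]
side bearing 0.47 [240. 203. 258. 212.] [514. 241.  65.] [490. 115.  52.] [538. 269. 137.]
side cap 0.62 [281. 202. 299. 214.] [627. 234.  60.] [600. 219.  51.] [650. 245.  72.]
side spindle 0.74 [217. 185. 312. 265.] [561.  37. 154.] [443. -39.  46.] [690. 413. 193.]
```

View pics/top0.png

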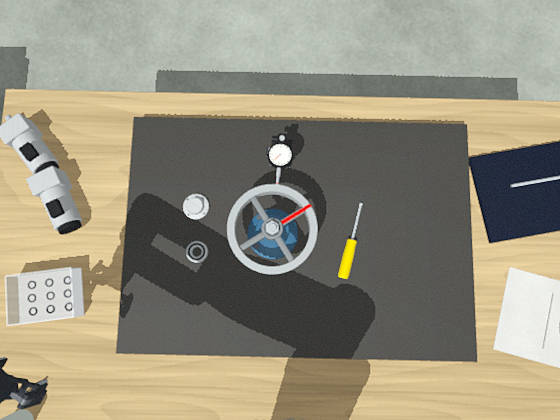

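The top view shows the pulley centred near pixel (272,229) with the red line ending at (311,206). The gauge dial is at (280,155), beyond the pulley. The cap (196,206) and bearing (196,252) lie to the left, and the screwdriver (350,242) to the right. Next I fit the geometry.

```bash
cat >> h.py <<'E'
def measure(name="top",c0=(563,63),show=True):
    p=r.snapshot(name); W=world(p); im=p["pixels"].astype(int)
    x,y,z=W[...,0],W[...,1],W[...,2]; d=np.hypot(x-c0[0],y-c0[1]); ok=p["range_z"]>0
    rim=ok&(z>164)&(z<178)&(d>80)&(d<104)&(im.max(-1)-im.min(-1)<30)&(np.abs(np.arctan2(y-c0[1],x-c0[0]))>.3)
    A=np.c_[2*x[rim],2*y[rim],np.ones(rim.sum())]; s=np.linalg.lstsq(A,x[rim]**2+y[rim]**2,rcond=None)[0]
    red=(im[...,0]>130)&(im[...,1]<90)&(im[...,2]<90)&ok&(d<110)&(z>150)
    g=ok&(z>172)&(z<183)&(d>103)&(d<160)
    return p,W,s[:2],np.sqrt(s[2]+s[0]**2+s[1]**2),red,g
def angle(name,c):
    p,W,_,_,red,_=measure(name,c); q=W[red][:,:2]-c; q=q[np.hypot(*q.T)>30]
    m=q.sum(0); return np.degrees(np.arctan2(m[1],m[0])),len(q)
E
python3 - <<'E'
from h import *
for n in("top","side"):
    p,W,c,R,red,g=measure(n); print(n,c,R,red.sum(),g.sum())
    q=W[g].mean(0); print("dial",q,np.degrees(np.arctan2(q[1]-c[1],q[0]-c[0])), "extent",W[g].min(0),W[g].max(0))
    print("red angle",angle(n,c), "zred",np.median(W[red][:,2]))
    K=np.array(p["K"]); R_=cv2.Rodrigues(np.array(p["rvec"],float))[0]; print("cam",-R_.T@np.array(p["tvec"]).ravel())
E
```

```text
top [561.46595665  64.09564033] 91.89625044576496 94 184
dial [712.53095323  51.55132531 177.33707062] -4.746904364493771 extent [699.47333012  25.89224176 172.13882132] [722.86428035  75.67902157 182.63318319]
red angle (np.float64(-56.52184998602373), 88) zred 166.08935352896788
cam [ 442.96358422   50.58844387 1186.34687139]
side [563.75824854  60.39554868] 92.34378983661168 82 90
dial [712.95782906  46.2001167  177.21857115] -5.4349842734760045 extent [702.306854    22.72254927 172.01126375] [722.50441933  73.13872309 180.50686298]
red angle (np.float64(-54.823352326237185), 73) zred 166.56610521412313
cam [ 546.22998332 -946.96500186  723.88588176]
```

```bash
python3 -m jog '[0,0,-0.03,0,0,-0.15, 0,0,-0.06,0,0,-0.30, 0,0,-0.06,0,0,-0.445, 0,0,-0.06,0,0,-0.445, 0,0,-0.06,0,0,-0.445]' -1 40
```

```text
time: 1.72
tool_pos: [258.5, 541.1, 267.0]
tcp_rot: [-179.9, -0.0, 179.8]
ft_force: [-0.1, 0.2, 0.6]
finger_gap: 0.1
grip_force: 0.0
```

View pics/side0.png

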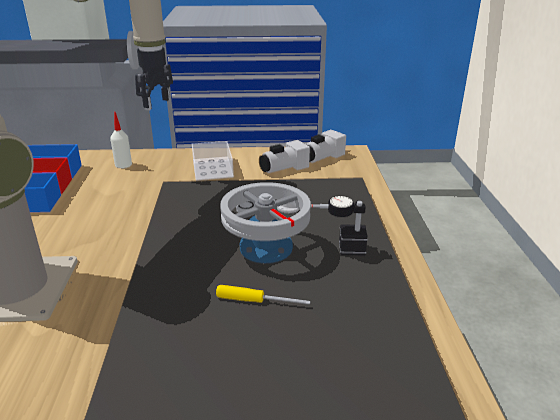

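The side view agrees: pulley around (265,210) and gauge around (350,205), well clear on the far side. The centre is about (562.5, 62.5), the tip at about -5° and the red line at about -56°. I'll use the window on the +y side, pushing the spoke at 124°.

```bash
python3 -m jog '[-0.035,-0.0475,0,0,0,0, -0.07,-0.095,0,0,0,0, -0.105,-0.1425,0,0,0,0, -0.14,-0.19,0,0,0,0, -0.175,-0.2375,0,0,0,0, -0.21,-0.285,0,0,0,0, -0.245,-0.3325,0,0,0,0, -0.28,-0.38,0,0,0,0]'; python3 -m jog '[-0.02,-0.025,0,0,0,0, -0.034,-0.0456,0,0,0,0, -0.034,-0.0456,0,0,0,0, -0.034,-0.0456,0,0,0,0]'
python3 - <<'E'
from h import *
p=r.snapshot("wrist"); save(p,"w0"); print(r.sense()["tool_pos"], r.sense()["joint_pos"])
E
```

```text
time: 2.72
tool_pos: [539.0, 159.4, 267.1]
tcp_rot: [180.0, -0.0, 179.8]
ft_force: [0.4, 0.3, -0.7]
finger_gap: 0.0
grip_force: 0.0
time: 3.22
tool_pos: [571.8, 116.0, 267.2]
tcp_rot: [180.0, -0.1, 179.9]
ft_force: [-0.1, 0.6, -0.9]
finger_gap: -0.1
grip_force: 0.0
[571.79778181 116.29100625 267.41059203] [ 6.44868307e+00  3.96404221e+00  8.28250508e+01  1.99074653e-02
  9.32487627e+01 -8.34938055e+01]
```

View pics/w0.png

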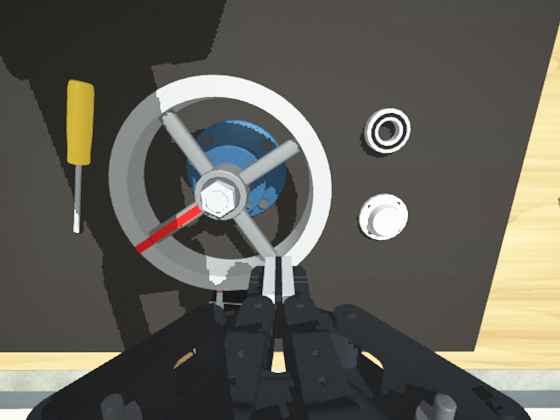

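The wrist view shows the shut fingertips at (279,270), the spokes at about 34° and 124° either side of the target window, and the red line at lower left (140,248). Before going down I check the finger profile from the depth image.

Run:
```python
from h import *
p=r.snapshot("wrist"); W=world(p); t=r.sense()["tool_pos"]; 
for a in range(-10,110,10):
    m=(p["range_z"]>0)&(W[...,2]-t[2]>=a)&(W[...,2]-t[2]<a+10)
    if m.sum(): q=W[m]-t; print(a,m.sum(),np.round(q.min(0)),np.round(q.max(0)))
_,_,c,R,_,_=measure("wrist",(562.5,62.5)); print(c,R,angle("wrist",c))
p2,W2,c2,R2,red,g=measure("wrist",(562.5,62.5)); 
# spoke angles
im=p2["pixels"].astype(int); d=np.hypot(W2[...,0]-c[0],W2[...,1]-c[1]); m=(d>40)&(d<75)&(W2[...,2]>155)&(W2[...,2]<172)
a=np.degrees(np.arctan2(W2[...,1]-c[1],W2[...,0]-c[0]))[m]; print(np.histogram(a,bins=72,range=(-180,180)))
```

```text
20 76 [-12. -10.  26.] [-7. 11. 30.]
30 540 [-12. -13.  30.] [-6. 14. 40.]
40 666 [-12. -13.  40.] [-6. 14. 50.]
50 658 [-12. -13.  50.] [12. 14. 60.]
60 1464 [-15. -31.  60.] [11. 31. 70.]
70 5077 [-15. -38.  70.] [12. 39. 80.]
80 5588 [-18. -47.  80.] [11. 47. 90.]
90 9147 [-19. -56.  90.] [ 11.  54. 100.]
100 11603 [-19. -62. 100.] [  6.  62. 110.]
[562.32294396  64.91443803] 91.30306165503696 (np.float64(-56.15594043056448), 613)
(array([  0,   0,   0,   0,  19, 252, 237, 192,  23,   0,   0,   0,   0,
         0,   0,   0,   0,   0,   0,   0,   0,   0,  10, 148, 176, 153,
        25,   0,   0,   0,   0,   0,   0,   0,   0,   0,   0,   0,   0,
         0,   7, 119, 167, 201,  30,   0,   0,   0,   0,   0,   0,   0,
         0,   0,   0,   0,   0,   0,  13, 169, 222, 209,  23,   0,   0,
         0,   0,   0,   0,   0,   0,   0]), array([-180., -175., -170., -165., -160., -155., -150., -145., -140.,
       -135., -130., -125., -120., -115., -110., -105., -100.,  -95.,
        -90.,  -85.,  -80.,  -75.,  -70.,  -65.,  -60.,  -55.,  -50.,
        -45.,  -40.,  -35.,  -30.,  -25.,  -20.,  -15.,  -10.,   -5.,
          0.,    5.,   10.,   15.,   20.,   25.,   30.,   35.,   40.,
         45.,   50.,   55.,   60.,   65.,   70.,   75.,   80.,   85.,
         90.,   95.,  100.,  105.,  110.,  115.,  120.,  125.,  130.,
        135.,  140.,  145.,  150.,  155.,  160.,  165.,  170.,  175.,
        180.]))
```

```bash
python3 -m jog '[0,0,0.03,0,0,0, 0,0,0.065,0,0,0, 0,0,0.095,0,0,0, 0,0,0.115,0,0,0, 0,0,0.122,0,0,0, 0,0,0.122,0,0,0]'
python3 - <<'E'
import numpy as np
C=np.array([562.3,63.5]);a0=80
# tool offsets (x_tool=-dx, y_tool=dy) from entry pose, every 4.5deg
for k in range(0,97):
    a=np.radians(a0+4.5*k); b=np.radians(a0)
    d=54*np.array([np.cos(a)-np.cos(b),np.sin(a)-np.sin(b)])
    if k%8==0: print(); b0=d
    print(f"{k}: {(-(d-b0)[0])/1000:.4f},{(d-b0)[1]/1000:.4f}", end="  ")
    if k%8==7:
        a=np.radians(a0+4.5*(k+1)); e=54*np.array([np.cos(a)-np.cos(b),np.sin(a)-np.sin(b)]); print(f"| {(-(e-b0)[0])/1000:.4f},{(e-b0)[1]/1000:.4f}",end="")
E
```

```text
time: 4.22
tool_pos: [572.6, 115.7, 146.1]
tcp_rot: [180.0, 0.0, 180.0]
ft_force: [-0.1, -0.1, -0.7]
finger_gap: 0.0
grip_force: 0.0

0: -0.0000,0.0000  1: 0.0042,0.0006  2: 0.0084,0.0008  3: 0.0127,0.0007  4: 0.0169,0.0003  5: 0.0211,-0.0005  6: 0.0252,-0.0015  7: 0.0292,-0.0029  | 0.0330,-0.0046
8: -0.0000,0.0000  9: 0.0037,-0.0020  10: 0.0073,-0.0043  11: 0.0107,-0.0069  12: 0.0138,-0.0097  13: 0.0168,-0.0128  14: 0.0195,-0.0160  15: 0.0219,-0.0195  | 0.0240,-0.0232
16: -0.0000,0.0000  17: 0.0018,-0.0038  18: 0.0034,-0.0078  19: 0.0046,-0.0118  20: 0.0055,-0.0160  21: 0.0061,-0.0202  22: 0.0063,-0.0244  23: 0.0062,-0.0286  | 0.0058,-0.0329
24: -0.0000,0.0000  25: -0.0008,-0.0042  26: -0.0018,-0.0083  27: -0.0032,-0.0123  28: -0.0049,-0.0162  29: -0.0069,-0.0199  30: -0.0092,-0.0235  31: -0.0118,-0.0268  | -0.0146,-0.0300
32: -0.0000,0.0000  33: -0.0031,-0.0029  34: -0.0063,-0.0056  35: -0.0098,-0.0080  36: -0.0135,-0.0102  37: -0.0173,-0.0120  38: -0.0213,-0.0135  39: -0.0253,-0.0148  | -0.0295,-0.0157
40: -0.0000,0.0000  41: -0.0042,-0.0006  42: -0.0084,-0.0008  43: -0.0127,-0.00
[... 462 characters left out ...]
.0000,0.0000  65: 0.0008,0.0042  66: 0.0018,0.0083  67: 0.0032,0.0123  68: 0.0049,0.0162  69: 0.0069,0.0199  70: 0.0092,0.0235  71: 0.0118,0.0268  | 0.0146,0.0300
72: -0.0000,0.0000  73: 0.0031,0.0029  74: 0.0063,0.0056  75: 0.0098,0.0080  76: 0.0135,0.0102  77: 0.0173,0.0120  78: 0.0213,0.0135  79: 0.0253,0.0148  | 0.0295,0.0157
80: -0.0000,0.0000  81: 0.0042,0.0006  82: 0.0084,0.0008  83: 0.0127,0.0007  84: 0.0169,0.0003  85: 0.0211,-0.0005  86: 0.0252,-0.0015  87: 0.0292,-0.0029  | 0.0330,-0.0046
88: -0.0000,0.0000  89: 0.0037,-0.0020  90: 0.0073,-0.0043  91: 0.0107,-0.0069  92: 0.0138,-0.0097  93: 0.0168,-0.0128  94: 0.0195,-0.0160  95: 0.0219,-0.0195  | 0.0240,-0.0232
96: -0.0000,0.0000
```

```bash
python3 -m jog '[0.0042,0.0006,0,0,0,0, 0.0084,0.0008,0,0,0,0, 0.0127,0.0007,0,0,0,0, 0.0169,0.0003,0,0,0,0, 0.0211,-0.0005,0,0,0,0, 0.0252,-0.0015,0,0,0,0, 0.0292,-0.0029,0,0,0,0, 0.033,-0.0046,0,0,0,0]'
python3 - <<'E'
from h import *
c=np.array([562.3,63.5]); print("top",angle("top",c),"side",angle("side",c)); t=r.sense()["tool_pos"]; print(np.degrees(np.arctan2(t[1]-c[1],t[0]-c[0])),np.hypot(*(t[:2]-c)))
E
```

```text
time: 5.22
tool_pos: [539.1, 110.8, 145.7]
tcp_rot: [-180.0, 0.0, 180.0]
ft_force: [0.2, 0.3, -0.5]
finger_gap: 0.2
grip_force: 0.0
top (np.float64(-57.16294378544645), 115) side (np.float64(-54.60178990775129), 71)
116.23807521081255 52.690417231402364
```

Run:
```python
from h import *
p=r.snapshot("top"); q=r.snapshot("wrist")
a=cv2.resize(p["pixels"][160:300,200:350],(600,560),interpolation=cv2.INTER_CUBIC)[:, :, ::-1]
cv2.imwrite("pics/t1.png",a); save(q,"w1"); c=np.array([562.3,63.5])
print(r.sense()["time"],angle("wrist",c))
```

```text
5.425 (np.float64(-57.48069059112467), 965)
```

View pics/w1.png

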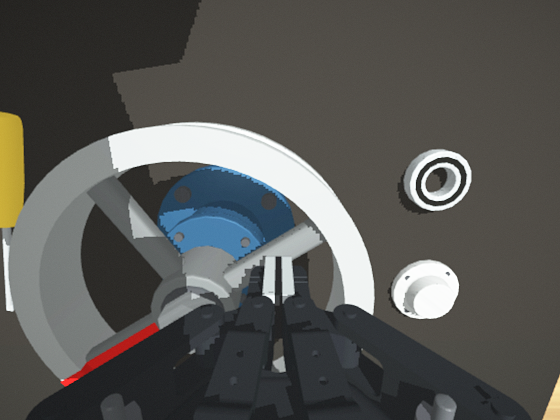

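View pics/t1.png

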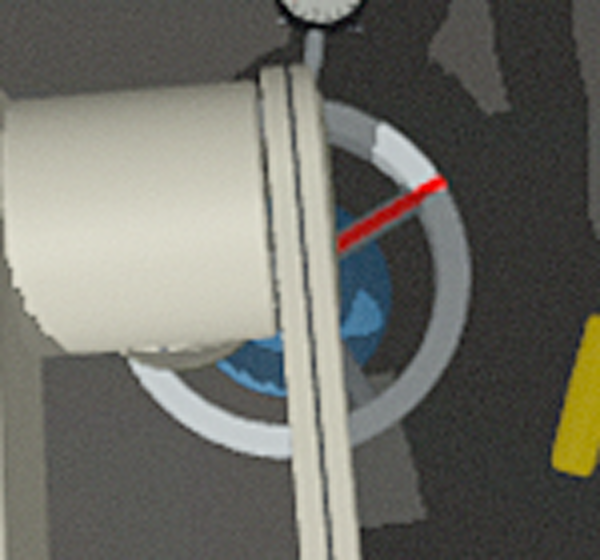

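Wrist view: the fingers at (280,270) stand right behind the spoke, which runs from (200,300) to (318,232). Top crop: the red line still points to (440,182). I check the clearance numerically.

Run:
```python
from h import *
c=np.array([562.3,63.5])
p,W,cc,R,red,g=measure("wrist",c); print(cc,R)
t=r.sense()["tool_pos"]; print(t)
for px in [(318,232),(300,238),(270,250),(300,250),(255,255),(240,280),(270,262),(290,262),(278,275),(290,290),(272,290),(260,300),(265,280)]:
    w=W[px[1],px[0]]; print(px,np.round(w),p["pixels"][px[1],px[0]],"rel",np.round(w[:2]-c),round(np.degrees(np.arctan2(w[1]-c[1],w[0]-c[0]))))
```

```text
[560.54162591  64.63421862] 90.29508194810151
[539.46555765 110.94087907 145.73640527]
(318, 232) [518. 132. 165.] [93 97 96] rel [-44.  69.] 123
(300, 238) [521. 123. 165.] [182 190 189] rel [-41.  59.] 124
(270, 250) [529. 107. 164.] [177 183 182] rel [-33.  43.] 128
(300, 250) [529. 123. 164.] [178 185 184] rel [-33.  60.] 119
(255, 255) [533.  98. 161.] [144 150 149] rel [-29.  35.] 130
(240, 280) [547.  90. 165.] [178 184 185] rel [-15.  26.] 120
(270, 262) [528. 107. 179.] [210 220 220] rel [-34.  44.] 128
(290, 262) [528. 117. 179.] [216 226 226] rel [-34.  54.] 123
(278, 275) [528. 111. 191.] [44 44 45] rel [-34.  48.] 126
(290, 290) [528. 116. 203.] [210 219 220] rel [-34.  53.] 123
(272, 290) [528. 109. 203.] [210 220 220] rel [-34.  45.] 127
(260, 300) [526. 104. 213.] [48 52 56] rel [-36.  41.] 132
(265, 280) [528. 105. 196.] [213 222 223] rel [-35.  42.] 130
```

Run:
```python
from h import *
p=r.snapshot("wrist"); t=r.sense()["tool_pos"]; W=world(p)
pts=np.array([t+[dx,0,dz] for dx in(-12,0) for dz in(0,10,20,30,40)])
print(np.round(cv2.projectPoints(pts,np.array(p["rvec"],float),np.array(p["tvec"],float),np.array(p["K"],float),None)[0].reshape(-1,2)))
for v in range(240,300,4): print(v,np.round(W[v,272]-t),np.round(W[v,290]-t),p["range_z"][v,272])
s=r.snapshot("side"); save(dict(pixels=cv2.resize(s["pixels"][150:270,190:390],(800,480),interpolation=cv2.INTER_CUBIC)),"s1"); print(r.sense()["tool_pos"])
```

```text
[[278. 234.]
 [278. 241.]
 [278. 249.]
 [277. 258.]
 [277. 268.]
 [278. 252.]
 [278. 260.]
 [278. 269.]
 [278. 279.]
 [278. 290.]]
240 [-13.  -3.  10.] [-16.   7.  18.] 170.7426
244 [-13.  -3.  16.] [-15.   7.  20.] 165.08444
248 [-11.  -3.  18.] [-84.   0. 166.] 163.64368
252 [-9. -3. 19.] [-10.   7.  19.] 163.43721
256 [-8. -3. 20.] [-7.  7. 19.] 163.21515
260 [-11.  -3.  31.] [-11.   6.  31.] 151.20651
264 [-11.  -3.  35.] [-11.   6.  35.] 147.18427
268 [-12.  -3.  39.] [-11.   6.  39.] 143.10373
272 [-12.  -3.  43.] [-11.   6.  43.] 139.30447
276 [-12.  -2.  48.] [-12.   6.  47.] 135.19287
280 [-11.  -2.  50.] [-11.   6.  49.] 133.43315
284 [-11.  -2.  53.] [-11.   5.  53.] 130.4629
288 [-11.  -2.  55.] [-12.   5.  57.] 128.39067
292 [-12.  -2.  60.] [-12.   5.  59.] 123.93521
296 [-10.  -2.  59.] [-10.   5.  60.] 124.75537
[539.43438225 110.98410672 145.68336648]
```

View pics/s1.png

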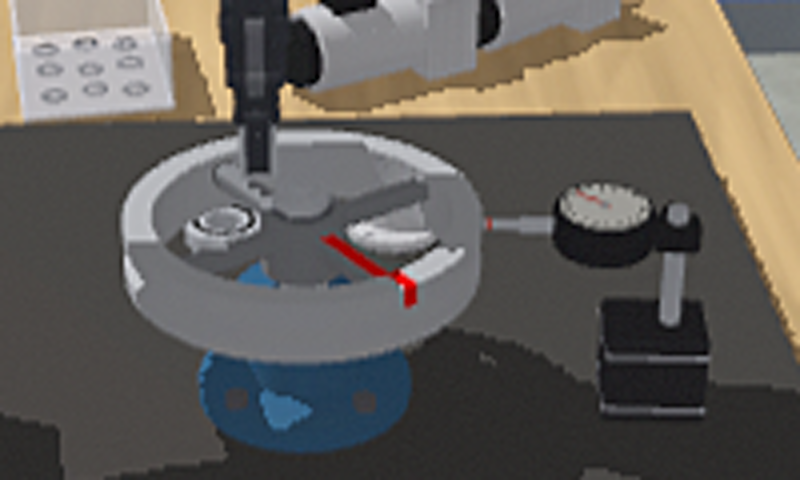

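The side crop shows the finger ending just above the spoke tops, at (255,180), with the spoke passing under it. So the true fingertips sit about 26 mm above the reported TCP, which the wrist depth confirms. I go back to mid-window, go about 24 mm lower while watching the force, and re-check.

```bash
python3 -m jog '[-0.011,0.002,-0.005,0,0,0, -0.022,0.004,-0.005,0,0,0, -0.033,0.0046,0,0,0,0, -0.033,0.0046,0.006,0,0,0, -0.033,0.0046,0.012,0,0,0, -0.033,0.0046,0.018,0,0,0, -0.033,0.0046,0.024,0,0,0, -0.033,0.0046,0.024,0,0,0]'
python3 - <<'E'
from h import *
p=r.snapshot("wrist"); t=r.sense()["tool_pos"]; W=world(p)
for v in range(228,290,4): print(v,np.round(W[v,272]-t),np.round(W[v,272]))
E
```

```text
time: 6.62
tool_pos: [571.7, 115.5, 121.0]
tcp_rot: [-180.0, -0.1, 180.0]
ft_force: [-0.1, -0.5, -1.0]
finger_gap: -0.3
grip_force: 0.0
228 [-34.  -2.  42.] [538. 113. 164.]
232 [ 10.  -5. -56.] [582. 111.  66.]
236 [ 13.  -5. -55.] [585. 111.  66.]
240 [ 17.  -5. -56.] [589. 111.  66.]
244 [ 21.  -5. -56.] [593. 111.  65.]
248 [ 24.  -5. -57.] [596. 111.  65.]
252 [ 28.  -5. -57.] [600. 111.  64.]
256 [ 39.  -5. -70.] [611. 110.  51.]
260 [-11.  -3.  30.] [561. 113. 152.]
264 [-11.  -3.  34.] [561. 113. 156.]
268 [-11.  -3.  38.] [561. 113. 160.]
272 [-11.  -3.  42.] [561. 113. 164.]
276 [-12.  -2.  47.] [560. 113. 168.]
280 [-12.  -2.  49.] [560. 113. 171.]
284 [-11.  -2.  52.] [561. 113. 174.]
288 [-11.  -2.  55.] [561. 113. 176.]
```

Confirmed: the plate and spindle foot show beyond the tip, so it ends near z≈150, below the spoke tops and at spoke depth. Now I push.

```bash
python3 -m jog '[0.0042,0.0006,0,0,0,0, 0.0084,0.0008,0,0,0,0, 0.0127,0.0007,0,0,0,0, 0.0169,0.0003,0,0,0,0, 0.0211,-0.0005,0,0,0,0, 0.0252,-0.0015,0,0,0,0, 0.0292,-0.0029,0,0,0,0, 0.033,-0.0046,0,0,0,0]'
cat > a.py <<'E'
from h import *
c=np.array([562.3,63.5]); t=r.sense()["tool_pos"]
for n in("top","side","wrist"):
    try: print(n,angle(n,c))
    except Exception as e: print(n,e)
print(np.degrees(np.arctan2(t[1]-c[1],t[0]-c[0])),np.hypot(*(t[:2]-c)))
E
python3 a.py
```

```text
time: 7.68
tool_pos: [540.7, 111.1, 122.7]
tcp_rot: [180.0, 0.2, 180.0]
ft_force: [5.0, 2.0, 0.0]
finger_gap: 0.0
grip_force: 2.3
top (np.float64(-40.17509273120749), 84)
side (np.float64(-37.119604970067556), 59)
wrist (np.float64(0.0), 0)
114.37077987960774 52.28410688295476
```

```bash
python3 -m jog '[0.0037,-0.002,0,0,0,0, 0.0073,-0.0043,0,0,0,0, 0.0107,-0.0069,0,0,0,0, 0.0138,-0.0097,0,0,0,0, 0.0168,-0.0128,0,0,0,0, 0.0195,-0.016,0,0,0,0, 0.0219,-0.0195,0,0,0,0, 0.024,-0.0232,0,0,0,0]'
python3 a.py
python3 -m jog '[0.0018,-0.0038,0,0,0,0, 0.0034,-0.0078,0,0,0,0, 0.0046,-0.0118,0,0,0,0, 0.0055,-0.016,0,0,0,0, 0.0061,-0.0202,0,0,0,0, 0.0063,-0.0244,0,0,0,0, 0.0062,-0.0286,0,0,0,0, 0.0058,-0.0329,0,0,0,0]'
python3 a.py
```

```text
time: 8.82
tool_pos: [515.3, 87.9, 121.8]
tcp_rot: [180.0, 0.0, 180.0]
ft_force: [3.5, 4.0, 0.6]
finger_gap: 0.1
grip_force: 1.9
top (np.float64(-3.7899317326442246), 59)
side (np.float64(-3.695807268005827), 66)
wrist (np.float64(0.0), 0)
152.5860075321411 52.95103089823035
time: 9.98
tool_pos: [508.9, 55.4, 121.3]
tcp_rot: [179.9, -0.1, 180.0]
ft_force: [-0.4, 4.4, -0.7]
finger_gap: -0.2
grip_force: 2.0
top (np.float64(31.59297066632153), 54)
side (np.float64(30.807811969989118), 62)
wrist (np.float64(0.0), 0)
-171.3907599488869 53.9955837338369
```

Tracking well, and the forces are small and steady. Continuing.

```bash
python3 -m jog '[-0.0008,-0.0042,0,0,0,0, -0.0018,-0.0083,0,0,0,0, -0.0032,-0.0123,0,0,0,0, -0.0049,-0.0162,0,0,0,0, -0.0069,-0.0199,0,0,0,0, -0.0092,-0.0235,0,0,0,0, -0.0118,-0.0268,0,0,0,0, -0.0146,-0.03,0,0,0,0]'
python3 -m jog '[-0.0031,-0.0029,0,0,0,0, -0.0063,-0.0056,0,0,0,0, -0.0098,-0.008,0,0,0,0, -0.0135,-0.0102,0,0,0,0, -0.0173,-0.012,0,0,0,0, -0.0213,-0.0135,0,0,0,0, -0.0253,-0.0148,0,0,0,0, -0.0295,-0.0157,0,0,0,0]'
python3 a.py
```

```text
time: 11.12
tool_pos: [524.0, 24.7, 121.6]
tcp_rot: [180.0, -0.0, 180.0]
ft_force: [-2.2, 4.1, -0.9]
finger_gap: -0.2
grip_force: 2.0
time: 12.12
tool_pos: [553.6, 9.0, 121.7]
tcp_rot: [-180.0, -0.0, 180.0]
ft_force: [-4.7, 2.2, 1.4]
finger_gap: -0.5
grip_force: 2.2
top (np.float64(99.06455955710481), 92)
side (np.float64(-7.2136689660402675), 1)
wrist (np.float64(99.84705044479234), 1531)
-99.02465412870927 55.185040603751915
```

```bash
python3 -m jog '[-0.0042,-0.0006,0,0,0,0, -0.0084,-0.0008,0,0,0,0, -0.0127,-0.0007,0,0,0,0, -0.0169,-0.0003,0,0,0,0, -0.0211,0.0005,0,0,0,0, -0.0252,0.0015,0,0,0,0, -0.0292,0.0029,0,0,0,0, -0.033,0.0046,0,0,0,0]'
python3 -m jog '[-0.0037,0.002,0,0,0,0, -0.0073,0.0043,0,0,0,0, -0.0107,0.0069,0,0,0,0, -0.0138,0.0097,0,0,0,0, -0.0168,0.0128,0,0,0,0, -0.0195,0.016,0,0,0,0, -0.0219,0.0195,0,0,0,0, -0.024,0.0232,0,0,0,0]'
python3 a.py
```

```text
time: 13.28
tool_pos: [586.0, 13.2, 121.4]
tcp_rot: [-180.0, -0.1, 179.9]
ft_force: [-5.5, -0.7, 0.7]
finger_gap: -0.2
grip_force: 2.2
time: 14.28
tool_pos: [610.8, 36.7, 121.7]
tcp_rot: [-180.0, 0.0, 179.9]
ft_force: [-3.3, -3.7, -0.2]
finger_gap: -0.2
grip_force: 1.9
top (np.float64(173.02287205756832), 92)
side (np.float64(174.06833501326545), 56)
wrist (np.float64(173.47208595678563), 2573)
-28.986130276578663 55.40325154875774
```

```bash
python3 -m jog '[-0.0018,0.0038,0,0,0,0, -0.0034,0.0078,0,0,0,0, -0.0046,0.0118,0,0,0,0, -0.0055,0.016,0,0,0,0, -0.0061,0.0202,0,0,0,0, -0.0063,0.0244,0,0,0,0, -0.0062,0.0286,0,0,0,0, -0.0058,0.0329,0,0,0,0]'
python3 -m jog '[0.0008,0.0042,0,0,0,0, 0.0018,0.0083,0,0,0,0, 0.0032,0.0123,0,0,0,0, 0.0049,0.0162,0,0,0,0, 0.0069,0.0199,0,0,0,0, 0.0092,0.0235,0,0,0,0, 0.0118,0.0268,0,0,0,0, 0.0146,0.03,0,0,0,0]'
python3 a.py
```

```text
time: 15.42
tool_pos: [616.7, 69.2, 121.7]
tcp_rot: [-179.9, 0.0, 179.9]
ft_force: [-1.0, -5.1, -1.4]
finger_gap: -0.2
grip_force: 2.1
time: 16.42
tool_pos: [601.9, 100.0, 121.8]
tcp_rot: [-180.0, 0.0, 180.0]
ft_force: [2.7, -4.3, -1.1]
finger_gap: -0.1
grip_force: 2.1
top (np.float64(-114.83247300134391), 66)
side (np.float64(-110.61583637965848), 78)
wrist (np.float64(-113.64814533912353), 2459)
42.63438269426107 53.835145232842635
```

```bash
python3 -m jog '[0.0031,0.0029,0,0,0,0, 0.0063,0.0056,0,0,0,0, 0.0098,0.008,0,0,0,0, 0.0135,0.0102,0,0,0,0, 0.0173,0.012,0,0,0,0, 0.0213,0.0135,0,0,0,0, 0.0253,0.0148,0,0,0,0, 0.0295,0.0157,0,0,0,0]'
python3 -m jog '[0.0042,0.0006,0,0,0,0, 0.0084,0.0008,0,0,0,0, 0.0127,0.0007,0,0,0,0, 0.0169,0.0003,0,0,0,0, 0.0211,-0.0005,0,0,0,0, 0.0252,-0.0015,0,0,0,0, 0.0292,-0.0029,0,0,0,0, 0.033,-0.0046,0,0,0,0]'
python3 -m jog '[0.0037,-0.002,0,0,0,0, 0.0073,-0.0043,0,0,0,0, 0.0107,-0.0069,0,0,0,0, 0.0138,-0.0097,0,0,0,0, 0.0168,-0.0128,0,0,0,0, 0.0195,-0.016,0,0,0,0, 0.0195,-0.016,0,0,0,0]'
python3 a.py
python3 - <<'E'
from h import *
for n in("top","side"):
    p=r.snapshot(n); W=world(p)
    K=np.array(p["K"],float)
    # project centre and rim point at -5.3deg for check
    save(dict(pixels=cv2.resize(p["pixels"][130:290,200:380],(720,640))[:600]),n+"2")
E
```

```text
time: 17.58
tool_pos: [572.7, 115.8, 122.2]
tcp_rot: [180.0, 0.1, 180.0]
ft_force: [5.3, -2.5, 0.7]
finger_gap: -0.2
grip_force: 2.3
time: 18.58
tool_pos: [540.0, 112.0, 122.5]
tcp_rot: [179.9, 0.1, 180.0]
ft_force: [6.0, 0.7, 0.9]
finger_gap: 0.0
grip_force: 2.3
time: 19.45
tool_pos: [519.2, 95.3, 121.7]
tcp_rot: [180.0, -0.1, 180.0]
ft_force: [1.1, 2.5, 1.5]
finger_gap: -0.4
grip_force: 0.9
top (np.float64(-11.253849598031124), 36)
side (np.float64(-12.115963696261524), 56)
wrist (np.float64(0.0), 0)
143.62316027672267 53.55899021359945
```

View pics/top2.png

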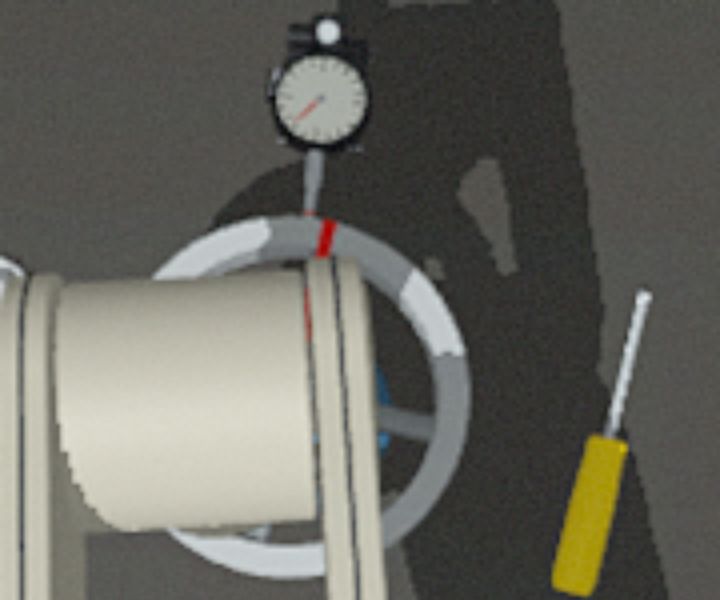

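The top crop shows the gauge tip at (308,213) and the end of the red line at (328,222). That is about 6° short, which agrees with the measured angles.

```bash
python3 -m jog '[0.0011,-0.0016,0,0,0,0, 0.0022,-0.0032,0,0,0,0, 0.0033,-0.005,0,0,0,0, 0.0033,-0.005,0,0,0,0]'
python3 a.py
```

```text
time: 20.2
tool_pos: [516.4, 89.5, 121.7]
tcp_rot: [-180.0, -0.0, 179.9]
ft_force: [1.4, 1.1, 0.2]
finger_gap: 0.3
grip_force: 0.8
top (np.float64(-5.44200000746905), 53)
side (np.float64(-6.0487685064472645), 58)
wrist (np.float64(0.0), 0)
150.4485759225926 52.79533586703042
```

```bash
python3 -m jog '[-0.003,0.0036,0,0,0,0, -0.006,0.0073,0,0,0,0, -0.0088,0.011,0,0,0,0, -0.0088,0.011,0,0,0,0, -0.0088,0.011,-0.03,0,0,0, -0.0088,0.011,-0.07,0,0,0, -0.0088,0.011,-0.12,0,0,0, -0.0088,0.011,-0.16,0,0,0]'
python3 -m jog '[0.04,0.04,0,0,0,0, 0.08,0.08,0,0,0,0, 0.12,0.12,0,0,0,0, 0.14,0.16,0,0,0,0, 0.14,0.16,0,0,0,0, 0.14,0.16,0,0,0,0]'
python3 a.py
python3 - <<'E'
from h import *
for n in("top","side"):
    p,W,c,R,red,g=measure(n); q=W[g].mean(0); a,_=angle(n,c)
    print(n,c,a,np.degrees(np.arctan2(q[1]-c[1],q[0]-c[0])))
    if n=="top": save(dict(pixels=cv2.resize(p["pixels"][130:280,200:380],(720,600))),"top3")
E
```

```text
time: 21.35
tool_pos: [525.5, 100.9, 283.9]
tcp_rot: [180.0, 0.1, 180.0]
ft_force: [0.6, -0.7, -0.7]
finger_gap: -0.2
grip_force: 0.0
time: 22.1
tool_pos: [385.6, 260.8, 281.7]
tcp_rot: [-180.0, 0.0, 180.0]
ft_force: [0.4, 0.1, 0.9]
finger_gap: -0.4
grip_force: 0.0
top (np.float64(-5.419572619929847), 117)
side (np.float64(-6.214578964217752), 60)
wrist (np.float64(0.0), 0)
131.84997611176846 264.8435880317975
top [561.5240289   64.13053021] -6.04643274084218 -4.819732286263794
side [563.62856825  60.18381659] -3.316798214756893 -5.256273872727823
```

View pics/top3.png

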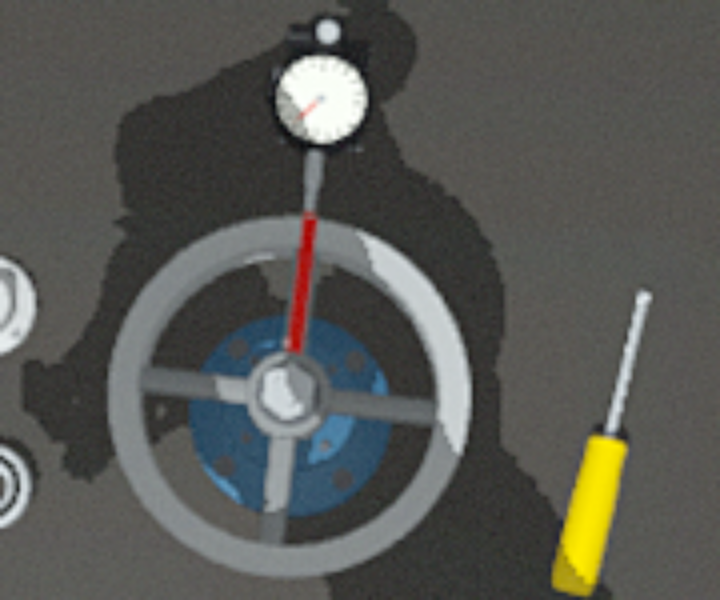

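The red line's outer end at (310,214) meets the gauge tip at (309,212), and the arm is clear. Handing in.

```bash
python3 -c "
from bench import r
print(r.hand_in())"
```

```text
the job is handed in; nothing more can be done
None
```

The pulley was turned anticlockwise to the tip and then one full slow turn (about ten seconds); by my measurements the red line is within about 2° of the gauge tip, and the arm is clear; the job is handed in, but no verdict was shown.

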